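# Latch the guard gate of a board test bay

### The job

The yellow guard gate of the board test bay stands ajar. Swing it shut with its latch bar lifted by the red knob over the orange striker, feel gently for the catch's back plate (pressing the bar against the catch with less than 15 N), and let the bar drop fully home in the slot of the catch. Let go of it, and leave the bit case, the solder spool and the sensor box where they are.

Things in the scene. Friction and masses are not known exactly. Their poses are not given: they have to be found in the camera images.
- bay: Test bay, fixed: clear-sided box with black base, 310 mm wide (y), 270 deep (x), roof at 143 mm. Origin: centre of its underside; x points into the bay (away from its gate), y towards the hinge side, z up. The gate is its front, in the plane x = -120 mm. The catch post at the front on the -y side is the tallest part, 222 mm.
- hinge (a point): Point on the gate's vertical hinge axis, 150 mm above the bench, level with the latch bar's pivot; axes as the bay's (x = the way the gate moves to close). The shut gate, yellow frame with a clear pane, runs 256 mm from here along -y, 12 mm thick, centred on x = 0, its top 18 mm above this point.
- catch_place (a point): Nominal middle of the catch's slot, at the height of the bar's middle; axes as the bay's; fixed to the bay. The orange catch itself is bolted through slotted holes: it may sit anywhere up to 16 mm off this point along x, to be felt, not measured. It is 20 mm wide in y and does not shift in use. In its own x from its slot's middle: striker -34.5 to -6.5 mm, slot -6.5 to 6.5, back plate from 6.5.
- striker_height (a point): Point above the nominal striker at the height of its flat top, 10 mm above the bar's middle (18 mm above its underside) when the bar is level. Fixed to the bay, axes as the bay's. The striker's front is blunt: the bar cannot ride up it. The slot's floor is 22 mm below this height, the top of the back plate 40 mm above it.
- gate (a joint): Opening of the gate about its hinge, rad: 0 = bar in the middle of a nominally placed slot; grows as the free edge swings out of the bay (towards the robot). Friction about 0.2 N m, no spring: it stays where it is left. As the catch may be 16 mm off, the gate latches anywhere from about +0.065 to -0.065; the catch's back plate is the only stop before -0.15.
- latch (a joint): Angle of the steel latch bar about its pivot, rad: 0 = level on its rest, where it falls by its own weight (about 130 g); grows as knob and bar end rise; stop at 0.4. Raised 0.13 or more it clears the striker. Level in the slot it is home, its underside 4 mm above the slot's floor.
- pivot (a point): Pivot of the latch bar on the gate: 115 mm from the hinge axis along the gate and 20 mm in front of the gate's middle plane, 150 mm above the bench; the pivot axis is x, across the gate. The bar is 10 mm thick (x), 16 mm high and runs 175 mm from here along -y, past the gate's free edge. The frame turns with the gate; at gate angle 0 it is parallel to the bay's.
- knob (a point): Centre of the red ball knob, 24 mm in diameter, on a 10 mm upright stem on the latch bar, 90 mm from the pivot along the bar and 58 mm above the bar's middle (208 mm above the bench with the bar down). Other parts within 55 mm of it are at least 40 mm lower. The frame turns with gate and bar; x is across the gate, into the bay.
- bit_case: Blue case with a clear lid, 100 x 70 x 36 mm, loose on the bench beside the bay at its catch side. Origin at the centre of its underside.
- spool: Solder spool with green flanges, 54 mm in diameter, 38 mm high, loose on the bay's roof. Origin at the centre of its underside.
- sensor_box: Grey sensor box, 55 x 75 x 45 mm, loose on the bench beside the bay at its hinge side. Origin at the centre of its underside.

How it is judged:
On the way:
1. the latch bar is lifted and carried over the striker as the gate closes (value of joint gate below 0.13 rad and value of joint latch above 0.1 rad), for 0.1 s.
At the end, for the whole second after the job is handed in: The gate is shut (joint gate between -0.08 and 0.075 rad, past the striker) with the latch bar down in the slot of the catch (joint latch under 0.03 rad), both at rest and let go of (value of joint gate between -0.08 and 0.075 rad and value of joint latch below 0.03 rad and velocity of joint gate between -0.05 and 0.05 rad/s and velocity of joint latch between -0.05 and 0.05 rad/s); the robot touches nothing.
It fails at once if the latch bar pressed or struck against the catch with more than 15 N (contact force between latch and catch above 15 N).
It fails at once if the bit case moved more than 15 mm (distance of bit_case from where it was at the start of the episode above 0.015 m).
It fails at once if the spool moved more than 15 mm (distance of spool from where it was at the start of the episode above 0.015 m).
It fails at once if the sensor box moved more than 15 mm (distance of sensor_box from where it was at the start of the episode above 0.015 m).
It also fails if it takes over 42 s, if anything falls off the work surface, if the arm or the gripper's body presses on something with over 40 N, if the wrist force passes 120 N, or if a joint passes its speed limit or range.

### The arm

A 6-joint arm with a two-finger parallel gripper is mounted at the origin on the work surface. World frame = base frame: x ahead of the robot, y to its left, z up, the work surface at z = 0. Lengths are in m, angles in rad, forces in N, time in s.
With the tool pointing down it reaches from about 0.25 to 0.725 m from the base axis. Payload 4 kg.
Tool frame: the origin (TCP) lies at the very end of the fingers, on their centre line; the grasp point (between the pads) lies 19 mm behind it (bot.pinch_z is the distance from the TCP to the grasp point, in m); z points along the fingers, x is the direction in which the jaws open and shut, and the axes are right-handed (so a half turn about z gives the same grasp; the last joint's range is limited). The gripper opens to 85 mm and grips with 20 to 120 N. Pads are 22 mm wide; open, the fingers measure 114 mm over their backs; the gripper's body (76 mm by 85 mm) begins 54 mm behind the grasp point. The pads swing forward as they close: fully open they stand 13 mm farther back than shut.
Start: joints at [1.114, 0.241, 0.005, 1.335, 0, 1.571], TCP at [0.221, 0.449, 0.231] pointing down, gripper open.
Joint ranges: [-2.72, 2.72], [-1.05, 1.87], [-1.09, 1.28], [-1.99, 2.15], [-1.42, 1.44], [-3.14, 3.14]. Speed limits (rad/s): [2.79, 2.79, 3.14, 3.14, 3.14, 3.14].

### API

Orientations are given as a unit quaternion [x, y, z, w].
In Python, from workcell import bot gives the robot as it stands. The module is installed in compiled form; this text tells all that it offers.
- The arm moves only by the shell command python3 -m inch 'ROWS'. ROWS is JSON, a list of rows, each a list of 7 numbers: the shift along the tool's x, y, z scaled (see below), then the turn, a rotation vector about the tool's x, y, z scaled (see below), then the gripper command: -1 is fully open, 1 is shut, values between are in proportion. In form: [[x, y, z, wx, wy, wz, gripper], ...]. A call has exactly 8 rows; each row shifts and turns the commanded pose from where the row before left it, along the tool's axes as they then stand; what a row does not reach is not made up. The controller multiplies each number of a shift by 2.5 cm and each number of a turn by 180 degrees. A row lasts 1/10 s, in which the tool goes at most 50 mm and 8.59 degrees, less where a joint would pass 70% of its speed; a pose out of reach is approached as far as the arm can. A call with a number of a shift or a turn outside -1 to 1 is refused whole. A call with a gripper value outside its range is refused whole. The fingers move at their own pace and stop on an object; the grip force is fixed at half the most. Time passes only in rows, so rows that do not move let the fingers close, or fill a call up. It gives the time, the measured TCP pose, the force and the opening at its end, in the units of the state.
- bot.get_obs(): the state, without advancing time (a new reading comes with each control period).
- bot.camera(name): name is "side" or "top" or "wrist"; returns (picture, depth): 480x640x3 uint8, blue, green, red; 480x640 float32, m along the optical axis (not along the pixel's ray), 0 where there is no reading.
- bot.get_calibration(name): a dict with "vfov" (degrees; the focal length in pixels is half the picture's height over the tangent of half this angle, whatever the lens; pixels are square), "cx", "cy" (the principal point, pixels), "dist_coeffs" ([k1, k2, p1, p2, k3] as OpenCV has them; the pictures are not rectified), "R" (3x3) and "t" (3): a world point X has camera coordinates R X + t. Camera axes: x right, y down, z forward; pixel columns grow to the right and rows downward; lengths in m; the calibration is good to about 2 mm. A picture is of the moment at which its call begins: read the wrist's pose just before it. get_calibration takes no time and is no camera call; for the wrist camera it gives the pose at the moment of the call.
- bot.job_done(): hands the job in, once; it reports no verdict.
The state is a dict: "clock": time; "joint_pos": joint angles; "joint_vel": joint speeds; "tau": joint torques, N m; "eef_pos": TCP position; "tool_rot": TCP orientation; "ft_force": force on the tool from outside, world axes, zero at the start; "ft_torque": the same for the moment, N m; "grip_width": finger opening in m.
Only numpy, scipy, OpenCV 4.12 (cv2) and the standard library are available. Lean on these libraries where they do the work, as an engineer would, in place of code of your own. Each camera call takes 0.05 s, during which the arm holds its last target.

## Working session

There is one attempt and no reset: what is moved stays moved. The work goes in short steps, Python scripts to look and compute and a shell command to move; the robot and the scene stay as the last step left them, time stands still between calls to the robot, and variables do not carry over. Pictures are saved under pics/ and viewed, and the job is handed in when it is done.

```bash
mkdir -p pics; cat > h.py <<'E'
import numpy as np,cv2
from workcell import bot
def K(c):
    f=240/np.tan(np.radians(c['vfov'])/2); return np.array([[f,0,c['cx']],[0,f,c['cy']],[0,0,1]])
def ray(c,u,v):
    p=cv2.undistortPoints(np.array([[[u,v]]],float),K(c),np.array(c['dist_coeffs'],float))[0,0]
    R=np.array(c['R']);t=np.array(c['t'])
    return -R.T@t, R.T@np.array([p[0],p[1],1.])
def atz(c,u,v,z):
    o,d=ray(c,u,v); return o+d*(z-o[2])/d[2]
def atdepth(c,u,v,D):
    o,d=ray(c,u,v); return o+d*D
def proj(c,X):
    r=cv2.Rodrigues(np.array(c['R']))[0]
    return cv2.projectPoints(np.array(X,float).reshape(-1,1,3),r,np.array(c['t'],float),K(c),np.array(c['dist_coeffs'],float))[0][:,0]
E
python3 - <<'E'
from h import *
o=bot.get_obs();print(o)
for n in ['side','top','wrist']:
    c=bot.get_calibration(n);p,d=bot.camera(n);cv2.imwrite(f'pics/{n}0.png',p);np.savez(f'{n}0.npz',p=p,d=d,**{k:np.array(v) for k,v in c.items()})
    print(n,-np.array(c['R']).T@np.array(c['t']),c['vfov'])
    h=cv2.cvtColor(p,cv2.COLOR_BGR2HSV)
    for nm,lo,hi in [('red',(0,150,80),(6,255,255)),('red2',(174,150,80),(180,255,255)),('orange',(7,150,100),(18,255,255)),('yellow',(22,120,100),(34,255,255))]:
        m=cv2.inRange(h,lo,hi);k,l,s,ce=cv2.connectedComponentsWithStats(m)
        print(nm,[(s[i].tolist(),ce[i].round(1).tolist()) for i in range(1,k) if s[i][4]>40])
E
```

```text
{'clock': 0.0, 'joint_pos': array([1.11397040e+00, 2.41398825e-01, 3.66664873e-03, 1.33518565e+00,
       1.15380824e-05, 1.57077691e+00]), 'joint_vel': array([-0.0010522 , -0.00122715, -0.00048835, -0.00043844,  0.00104345,
        0.00024485]), 'tau': array([-4.99056878e-04, -3.72318721e+01,  2.52406937e+01,  1.68929558e-02,
        8.48265995e-05,  1.74762067e-05]), 'eef_pos': array([0.22025895, 0.44814257, 0.23039805]), 'tool_rot': array([ 8.48847071e-01,  5.28637423e-01, -9.03473511e-04,  5.55836615e-04]), 'ft_force': array([ 0.37710489,  0.12931827, -0.10774653]), 'ft_torque': array([-0.00455332,  0.00400112,  0.0133318 ]), 'grip_width': 0.08529004085263771}
side [0.58032204 0.67514878 0.87837109] 55.21420160169183
red [([386, 184, 10, 10, 80], [390.7, 188.6])]
red2 []
orange [([353, 158, 22, 31, 331], [362.7, 177.7])]
yellow [([339, 191, 48, 70, 500], [360.9, 225.8]), ([344, 218, 42, 68, 260], [365.6, 253.2]), ([337, 269, 7, 19, 67], [339.6, 277.9])]
top [0.50957779 0.0379     0.88148098] 56.04690504145178
red [([385, 303, 16, 16, 189], [392.3, 310.7])]
red2 []
orange [([435, 256, 24, 34, 544], [443.8, 272.5])]
yellow [([22, 209, 60, 82, 1661], [54.8, 255.5]), ([287, 246, 137, 70, 1499], [352.8, 281.0])]
wrist [0.15468029 0.48044876 0.37246512] 59.66749624742053
red []
red2 []
orange []
yellow []
```

View pics/top0.png

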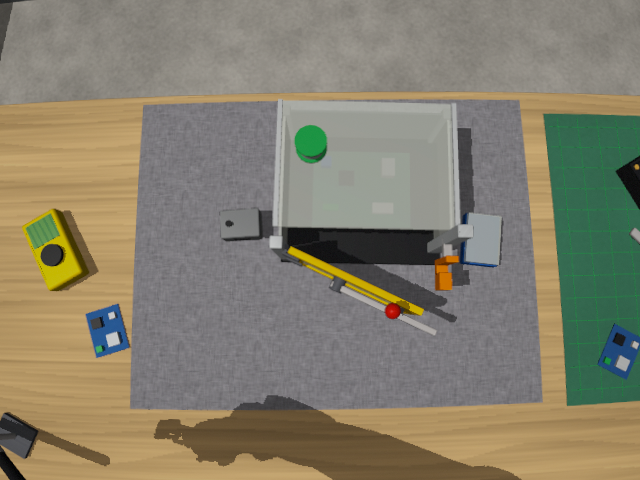

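View pics/side0.png

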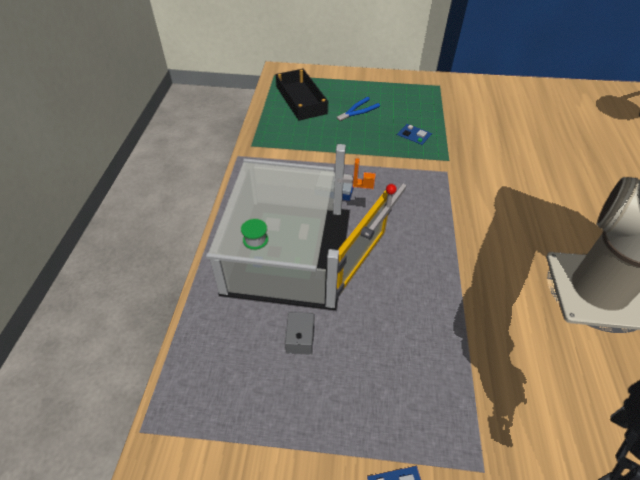

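```bash
python3 - <<'E'
from h import *
D={n:np.load(n+'0.npz') for n in ['top','side']}
t,s=D['top'],D['side']
# knob triangulate
o1,d1=ray(t,392.3,310.7);o2,d2=ray(s,390.7,188.6)
A=np.array([d1,-d2]).T;x=np.linalg.lstsq(A,o2-o1,rcond=None)[0]
print('knob',o1+d1*x[0],o2+d2*x[1],'topz.208',atz(t,392.3,310.7,.208))
h=cv2.cvtColor(t['p'],cv2.COLOR_BGR2HSV)
m=cv2.inRange(h,(22,120,100),(34,255,255));m[:,:200]=0
ys,xs=np.nonzero(m);
P=np.array([atz(t,u,v,.168) for u,v in zip(xs,ys)])
r=cv2.minAreaRect(P[:,:2].astype(np.float32));print('gate rect',r,cv2.boxPoints(r))
for u,v in [(289,247),(288,254),(424,310),(421,316)]: print(u,v,atz(t,u,v,.168))
print('bar end',atz(t,436,332,.158),'bar pivot',atz(t,336,286,.158))
for u,v in [(435,262),(452,262),(436,290),(451,290),(435,275)]: print('striker',u,v,atz(t,u,v,.16))
for u,v in [(445,257),(459,256),(459,262),(446,263)]: print('plate',u,v,atz(t,u,v,.20))
for u,v in [(276,101),(456,104),(283,229),(453,229)]: print('roof',u,v,atz(t,u,v,.143))
big=cv2.resize(t['p'][200:350,260:480],None,fx=3.6,fy=3.6,interpolation=cv2.INTER_CUBIC);cv2.imwrite('pics/topz.png',big)
big=cv2.resize(s['p'][130:310,310:430],None,fx=3.3,fy=3.3,interpolation=cv2.INTER_CUBIC);cv2.imwrite('pics/sidez.png',big)
E
```

```text
knob [ 0.49661811 -0.0622071   0.20553098] [ 0.49670897 -0.06221717  0.20553073] topz.208 [ 0.49666545 -0.06184144  0.208     ]
gate rect ((0.540966272354126, -0.008296839892864227), (0.23442581295967102, 0.020063165575265884), 63.74016571044922) [[ 0.48011    -0.1089746 ]
 [ 0.4981026  -0.1178514 ]
 [ 0.60182256  0.09238092]
 [ 0.58382994  0.10125772]]
289 247 [0.59887382 0.09377425 0.168     ]
288 254 [0.5876694  0.09539911 0.168     ]
424 310 [ 0.49599937 -0.11789364  0.168     ]
421 316 [ 0.48675787 -0.11277832  0.168     ]
bar end [ 0.46073155 -0.13798971  0.158     ] bar pivot [0.53629442 0.0196444  0.158     ]
striker 435 262 [ 0.57210922 -0.14075378  0.16      ]
striker 452 262 [ 0.57163759 -0.16856903  0.16      ]
striker 436 290 [ 0.52714718 -0.1403078   0.16      ]
striker 451 290 [ 0.52665833 -0.16464998  0.16      ]
striker 435 275 [ 0.55116438 -0.13977426  0.16      ]
plate 445 257 [ 0.57603851 -0.14667412  0.2       ]
plate 459 256 [ 0.57721466 -0.16849625  0.2       ]
plate 459 262 [ 0.5680092  -0.16798769  0.2       ]
plate 446 263 [ 0.56682703 -0.14775375  0.2       ]
roof 276 101 [0.85978909 0.11848242 0.143     ]
roof 456 104 [ 0.85139922 -0.19808074  0.143     ]
roof 283 229 [0.6322629  0.10564108 0.143     ]
roof 453 229 [ 0.62836015 -0.17816046  0.143     ]
```

View pics/topz.png

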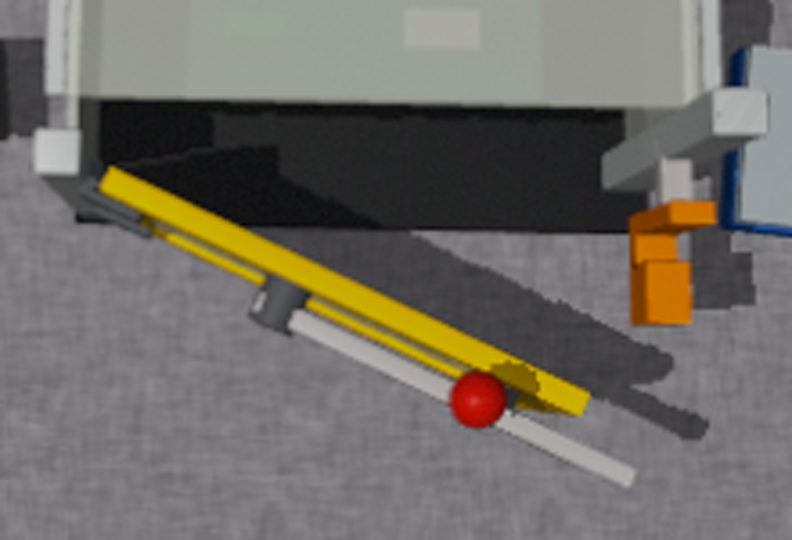

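View pics/sidez.png

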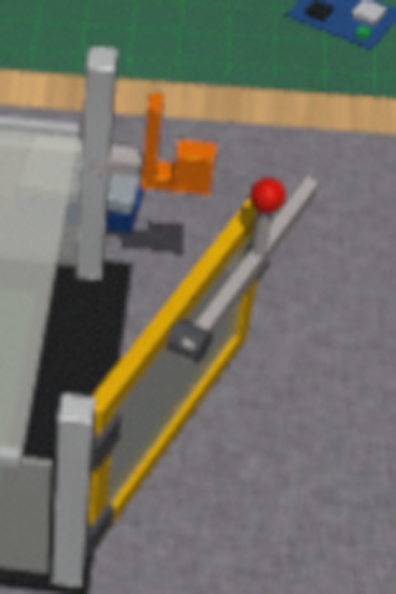

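Top view: gate ajar with its free edge at about (422,313) and the knob at (392,311). The striker top spans v 272–290 near u 445, and the back plate is at v≈262. I'll go above the knob now, moving first and turning the tool after.

```bash
python3 -m inch '[[-0.672,0.946,-0.05,0,0,0,-1],[-0.672,0.946,-0.05,0,0,0,-1],[-0.672,0.946,-0.05,0,0,0,-1],[-0.672,0.946,-0.05,0,0,0,-1],[-0.672,0.946,-0.05,0,0,0,-1],[-0.672,0.946,-0.05,0,0,0,-1],[-0.672,0.946,-0.05,0,0,0,-1],[-0.672,0.946,-0.05,0,0,0,-1]]'
python3 -m inch '[[-0.672,0.946,-0.05,0,0,0,-1],[-0.672,0.946,-0.05,0,0,0,-1],[-0.672,0.946,-0.05,0,0,0,-1],[-0.672,0.946,-0.05,0,0,0,-1],[-0.672,0.946,-0.05,0,0,0,-1],[-0.672,0.946,-0.05,0,0,0,-1],[-0.672,0.946,-0.05,0,0,0,-1],[-0.672,0.946,-0.05,0,0,0,-1]]'
python3 -m inch '[[-0.672,0.946,-0.05,0,0,0,-1],[-0.672,0.946,-0.05,0,0,0,-1],[-0.672,0.946,-0.05,0,0,0,-1],[-0.672,0.946,-0.05,0,0,0,-1],[0,0,0,0,0,0.0455,-1],[0,0,0,0,0,0.0455,-1],[0,0,0,0,0,0.0455,-1],[0,0,0,0,0,0.0455,-1]]'
python3 -m inch '[[0,0,0,0,0,0.0455,-1],[0,0,0,0,0,0.0455,-1],[0,0,0,0,0,0.0455,-1],[0,0,0,0,0,0.0455,-1],[0,0,0,0,0,0.0455,-1],[0,0,0,0,0,0.0455,-1],[0,0,0,0,0,0.0455,-1],[0,0,0,0,0,0,-1]]'
python3 - <<'E'
from h import *
o=bot.get_obs();print(o['joint_pos'].round(3),o['ft_force'])
from scipy.spatial.transform import Rotation as R
M=R.from_quat(o['tool_rot']).as_matrix();print(M.round(3),np.arctan2(M[1,0],M[0,0]))
c=bot.get_calibration('wrist');p,d=bot.camera('wrist');cv2.imwrite('pics/w1.png',p)
h=cv2.cvtColor(p,cv2.COLOR_BGR2HSV);m=cv2.inRange(h,(0,150,80),(6,255,255));k,l,s,ce=cv2.connectedComponentsWithStats(m)
for i in range(1,k):
    if s[i][4]>200: print(s[i],ce[i],atz(c,*ce[i],.208))
print('delta',M.T@(np.array([.4966,-.0622,.208])-o['eef_pos']))
E
```

```text
clock: 0.95
eef_pos: [0.3313, 0.2435, 0.2412]
tool_rot: [0.849, 0.529, -0.0, 0.0]
ft_force: [0.6, 0.4, 0.2]
grip_width: 0.0854
clock: 1.75
eef_pos: [0.4418, 0.0394, 0.2511]
tool_rot: [0.849, 0.529, -0.0, -0.0]
ft_force: [0.9, 1.2, -1.5]
grip_width: 0.0854
clock: 2.55
eef_pos: [0.4966, -0.0616, 0.2558]
tool_rot: [0.964, 0.265, -0.0, -0.0]
ft_force: [0.1, -1.0, 0.2]
grip_width: 0.0854
clock: 3.35
eef_pos: [0.4966, -0.0614, 0.256]
tool_rot: [0.974, -0.227, -0.0, 0.0]
ft_force: [0.0, 0.3, 0.1]
grip_width: 0.0854
[-0.123  0.233  0.059  1.398 -0.     1.906] [0.04369835 0.30310142 0.06779616]
[[ 0.897 -0.442 -0.001]
 [-0.442 -0.897  0.   ]
 [-0.001  0.    -1.   ]] -0.4580527693202974
[ 298  250   45   46 1440] [320.98611111 273.47361111] [ 0.49878256 -0.06142252  0.208     ]
delta [0.0003899  0.00068904 0.04795747]
```

View pics/w1.png

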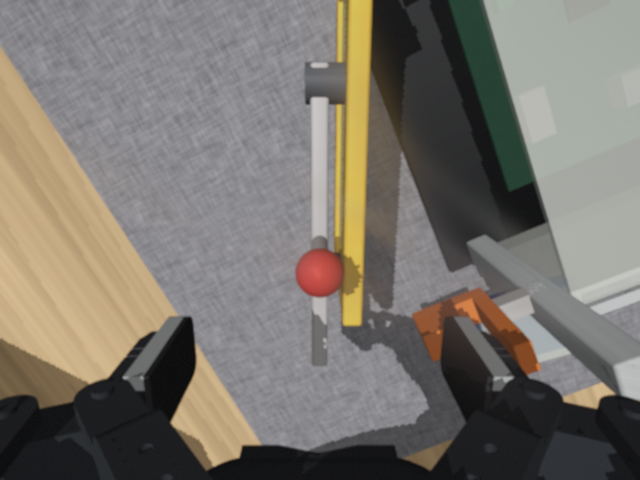

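The wrist view shows the knob at (321,273), midway between the fingers, and the bar is parallel to image vertical. I'll descend and grip.

```bash
python3 -m inch '[[0.02,0,0.6,0,0,0,-1],[0.02,0,0.7,0,0,0,-1],[0,0,0.7,0,0,0,-1],[0,0,0.7,0,0,0,-1],[0,0,0,0,0,0,0],[0,0,0,0,0,0,0.3],[0,0,0,0,0,0,1],[0,0,0,0,0,0,1]]'
python3 -m inch '[[0,0,0,0,0,0,1],[0,0,0,0,0,0,1],[0,0,0,0,0,0,1],[0,0,0,0,0,0,1],[0,0,0,0,0,0,1],[0,0,0,0,0,0,1],[0,0,0,0,0,0,1],[0,0,0,0,0,0,1]]'
```

```text
clock: 4.2
eef_pos: [0.4985, -0.062, 0.1899]
tool_rot: [0.974, -0.227, 0.001, -0.0]
ft_force: [-0.3, 0.2, -0.0]
grip_width: 0.0285
clock: 5.0
eef_pos: [0.4984, -0.062, 0.19]
tool_rot: [0.974, -0.227, 0.001, -0.0]
ft_force: [-1.4, -0.0, 6.0]
grip_width: 0.0212
```

```bash
python3 - <<'E'
from h import *
c=bot.get_calibration('wrist');p,d=bot.camera('wrist')
c2=bot.get_calibration('side');q,_=bot.camera('side')
a=cv2.resize(p[180:460,180:460],(500,500));b=cv2.resize(q[150:260,330:440],(300,300),interpolation=cv2.INTER_CUBIC)
out=np.zeros((500,800,3),np.uint8);out[:,:500]=a;out[:300,500:]=b;cv2.imwrite('pics/g2.png',out)
E
```

```text
(no output)
```

View pics/g2.png

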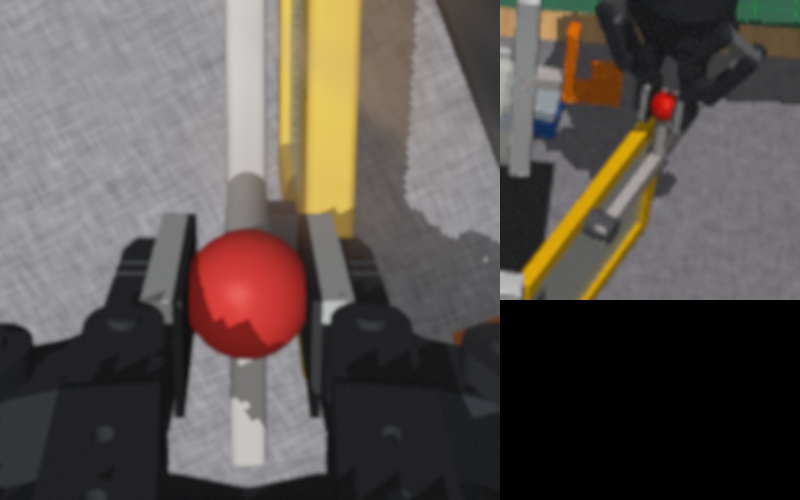

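```bash
python3 -m inch '[[0,-0.062,-0.087,0,0,0,1],[0,-0.062,-0.087,0,0,0,1],[0,-0.062,-0.087,0,0,0,1],[0,-0.062,-0.087,0,0,0,1],[0,-0.07,-0.08,0,0,0,1],[0,-0.07,-0.08,0,0,0,1],[0,-0.07,-0.08,0,0,0,1],[0,-0.07,-0.08,0,0,0,1]]'
python3 - <<'E'
from h import *
q,_=bot.camera('side');t,_=bot.camera('top')
out=np.zeros((400,800,3),np.uint8);out[:,:400]=cv2.resize(q[150:270,310:430],(400,400),interpolation=cv2.INTER_CUBIC);out[:,400:]=cv2.resize(t[220:360,330:470],(400,400),interpolation=cv2.INTER_CUBIC)
cv2.imwrite('pics/l3.png',out)
E
```

```text
clock: 5.9
eef_pos: [0.5032, -0.0503, 0.2053]
tool_rot: [0.974, -0.227, -0.001, 0.0]
ft_force: [-0.3, -1.4, -2.7]
grip_width: 0.0207
```

View pics/l3.png

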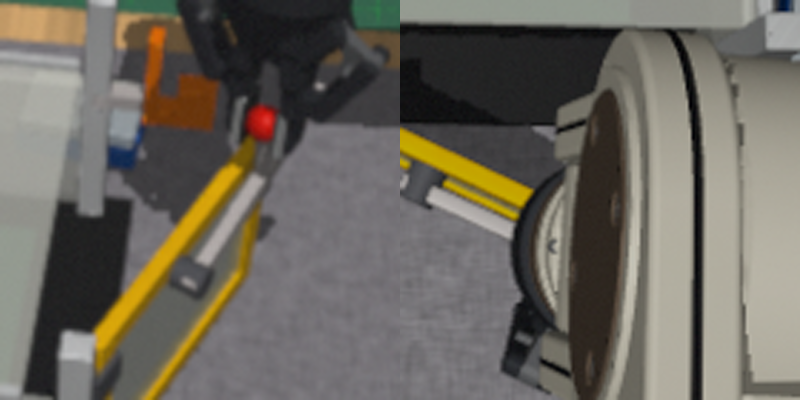

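```bash
python3 -m inch '[[0.162,0.015,-0.01,0,0,-0.0067,1],[0.162,0.015,-0.01,0,0,-0.0067,1],[0.162,0.015,-0.01,0,0,-0.0067,1],[0.162,0.015,-0.01,0,0,-0.0067,1],[0.162,0.015,0,0,0,-0.0067,1],[0.162,0.015,0,0,0,-0.0067,1],[0.162,0.015,0,0,0,-0.0067,1],[0.162,0.015,0,0,0,-0.0067,1]]'
python3 - <<'E'
from h import *
from scipy.spatial.transform import Rotation as R
o=bot.get_obs();M=R.from_quat(o['tool_rot']).as_matrix();print(o['eef_pos'],M.T@o['ft_force'])
r=o['eef_pos'][:2]-np.array([.604,.1146]);print(np.linalg.norm(r),'theta',np.arctan2(-r[0],-r[1])-np.arctan2(.02,.1917),'yaw',-np.arctan2(M[1,0],M[0,0]))
q,_=bot.camera('side')
cv2.imwrite('pics/s4.png',cv2.resize(q[140:260,310:430],(600,600),interpolation=cv2.INTER_CUBIC))
E
```

```text
clock: 6.8
eef_pos: [0.5328, -0.0645, 0.206]
tool_rot: [0.99, -0.143, -0.0, -0.001]
ft_force: [1.8, 3.6, -7.3]
grip_width: 0.0211
[ 0.53281561 -0.06445232  0.20600753] [ 0.71478529 -3.99561887  7.33940743]
0.19268355110887386 theta 0.2744492540000539 yaw 0.28783760764579586
```

View pics/s4.png

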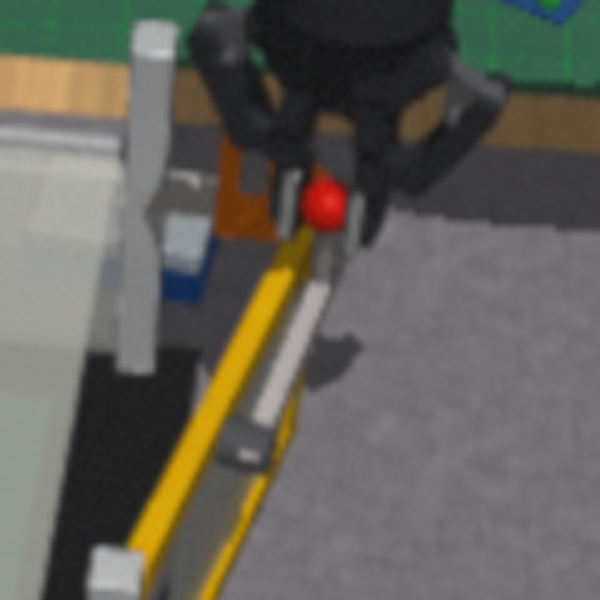

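```bash
python3 -m inch '[[0.15,0.005,0,0,0,-0.0062,1],[0.15,0.005,0,0,0,-0.0062,1],[0.15,0.005,0,0,0,-0.0062,1],[0.15,0.005,0,0,0,-0.0062,1],[0.15,0.005,0,0,0,-0.0062,1],[0.15,0.005,0,0,0,-0.0062,1],[0.15,0.005,0,0,0,-0.0062,1],[0.1,0.005,0,0,0,-0.0062,1]]'
cat > st.py <<'E'
from h import *
from scipy.spatial.transform import Rotation as R
import sys
o=bot.get_obs();M=R.from_quat(o['tool_rot']).as_matrix();print(o['eef_pos'],M.T@o['ft_force'])
r=o['eef_pos'][:2]-np.array([.604,.1146]);print(np.linalg.norm(r),'theta',np.arctan2(-r[0],-r[1])-np.arctan2(.02,.1917),'yaw',-np.arctan2(M[1,0],M[0,0]))
if len(sys.argv)>1:
    q,_=bot.camera('side')
    cv2.imwrite(f'pics/{sys.argv[1]}.png',cv2.resize(q[140:260,310:430],(600,600),interpolation=cv2.INTER_CUBIC))
E
python3 st.py s5
```

```text
clock: 7.65
eef_pos: [0.5608, -0.0728, 0.2067]
tool_rot: [0.998, -0.067, 0.0, 0.0]
ft_force: [1.1, 1.9, -6.3]
grip_width: 0.0208
[ 0.5607587  -0.072834    0.20673366] [ 0.81978887 -2.03488757  6.31450253]
0.19235725710672627 theta 0.1227808880232455 yaw 0.13310894131580223
```

View pics/s5.png

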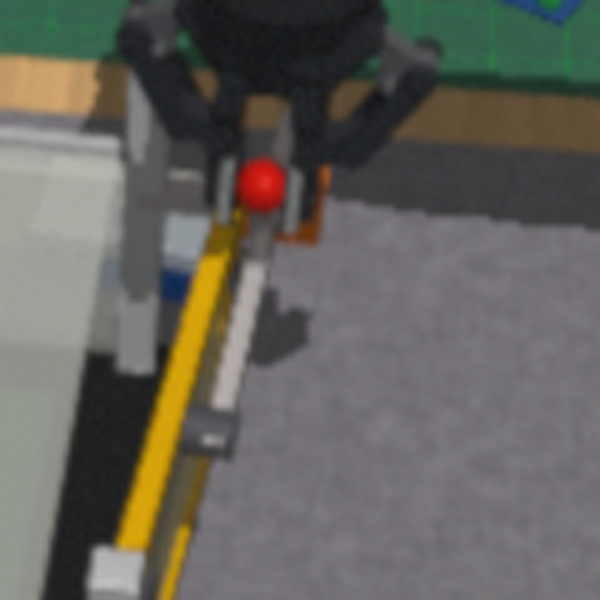

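```bash
python3 -m inch '[[0.02,0,0,0,0,-0.0008,1],[0.02,0,0,0,0,-0.0008,1],[0.02,0,0,0,0,-0.0008,1],[0.02,0,0,0,0,-0.0008,1],[0.02,0,0,0,0,-0.0008,1],[0.02,0,0,0,0,-0.0008,1],[0.02,0,0,0,0,-0.0008,1],[0,0,0,0,0,0,1]]'
python3 st.py
python3 -m inch '[[0.01,0,0,0,0,-0.0004,1],[0.01,0,0,0,0,-0.0004,1],[0.01,0,0,0,0,-0.0004,1],[0.01,0,0,0,0,-0.0004,1],[0,0,0,0,0,0,1],[0,0,0,0,0,0,1],[0,0,0,0,0,0,1],[0,0,0,0,0,0,1]]'
python3 st.py
```

```text
clock: 8.5
eef_pos: [0.5638, -0.0733, 0.2069]
tool_rot: [0.998, -0.058, 0.0, 0.0]
ft_force: [-0.5, -2.4, -2.1]
grip_width: 0.021
[ 0.56382925 -0.07331947  0.20686528] [-0.18338689  2.43614034  2.11070151]
0.19216507874546673 theta 0.10664253850345876 yaw 0.11674618429299007
clock: 9.3
eef_pos: [0.5648, -0.0734, 0.2069]
tool_rot: [0.998, -0.056, 0.0, 0.0]
ft_force: [-1.1, -5.4, 0.9]
grip_width: 0.0209
[ 0.56482801 -0.07341226  0.20685562] [-0.45332702  5.49821671 -0.87860083]
0.1920496130597796 theta 0.10145592720525373 yaw 0.11189515165430436
```

```bash
python3 -m inch '[[0.01,0.01,0,0,0,-0.0004,1],[0.01,0.01,0,0,0,-0.0004,1],[0.01,0.01,0,0,0,-0.0004,1],[0.01,0,0,0,0,-0.0004,1],[0,0,0,0,0,0,1],[0,0,0,0,0,0,1],[0,0,0,0,0,0,1],[0,0,0,0,0,0,1]]'
python3 st.py

```

```text
clock: 10.1
eef_pos: [0.5657, -0.0738, 0.2065]
tool_rot: [0.999, -0.053, 0.0, 0.0]
ft_force: [-0.0, -4.9, 0.3]
grip_width: 0.0206
[ 0.56573442 -0.07384561  0.20654831] [ 0.47133757  4.82935111 -0.28316054]
0.19229145246674909 theta 0.09638155501003876 yaw 0.10648950532097616
```

```bash
python3 -m inch '[[0.01,0.004,0,0,0,-0.0004,1],[0.01,0,0,0,0,-0.0004,1],[0.01,0,0,0,0,-0.0004,1],[0.01,0,0,0,0,-0.0004,1],[0,0,0,0,0,0,1],[0,0,0,0,0,0,1],[0,0,0,0,0,0,1],[0,0,0,0,0,0,1]]'
python3 st.py

```

```text
clock: 10.9
eef_pos: [0.5666, -0.0741, 0.2066]
tool_rot: [0.999, -0.051, 0.0, 0.0]
ft_force: [-0.2, -4.4, 0.9]
grip_width: 0.0207
[ 0.56662297 -0.07406355  0.20655773] [ 0.28031336  4.37838671 -0.90226315]
0.19233038881592612 theta 0.0916285582328771 yaw 0.10142476804285173
```

```bash
python3 -m inch '[[0.01,0.004,0,0,0,-0.0004,1],[0.01,0.004,0,0,0,-0.0004,1],[0.01,0,0,0,0,-0.0004,1],[0.01,0,0,0,0,-0.0004,1],[0,0,0,0,0,0,1],[0,0,0,0,0,0,1],[0,0,0,0,0,0,1],[0,0,0,0,0,0,1]]'
python3 st.py

```

```text
clock: 11.7
eef_pos: [0.5676, -0.0743, 0.2065]
tool_rot: [0.999, -0.048, 0.0, 0.0]
ft_force: [0.2, -5.0, 0.2]
grip_width: 0.0208
[ 0.56758703 -0.07431319  0.20650581] [ 0.71674506  4.95573309 -0.22140376]
0.19239048688549823 theta 0.08646092956472728 yaw 0.09630023232959287
```

```bash
python3 -m inch '[[0.008,0.004,0,0,0,-0.0004,1],[0.008,0.004,0,0,0,-0.0004,1],[0.008,0,0,0,0,-0.0004,1],[0.008,0,0,0,0,-0.0004,1],[0,0,0,0,0,0,1],[0,0,0,0,0,0,1],[0,0,0,0,0,0,1],[0,0,0,0,0,0,1]]'
python3 st.py s6

```

```text
clock: 12.5
eef_pos: [0.5684, -0.0745, 0.2065]
tool_rot: [0.999, -0.046, 0.0, -0.0]
ft_force: [0.5, -3.6, 0.0]
grip_width: 0.0209
[ 0.56840966 -0.07448696  0.20649623] [ 0.84326981  3.56943735 -0.02962949]
0.19240725508225112 theta 0.0820918285176441 yaw 0.09136842079449005
```

View pics/s6.png

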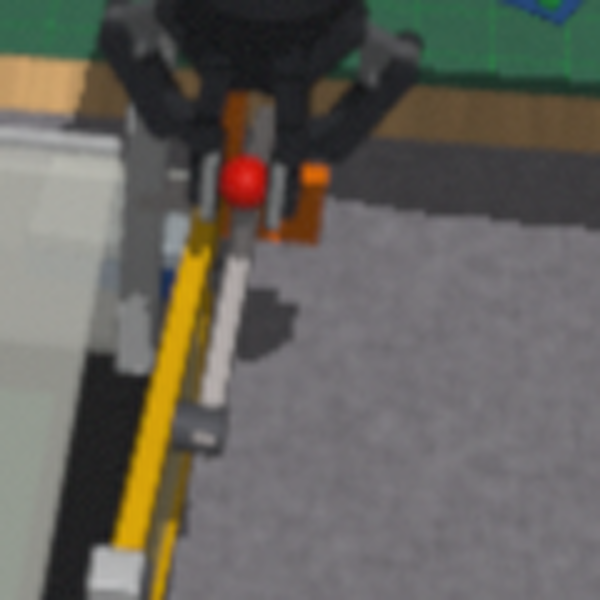

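The bar end, at about (262,110), is right in front of the orange back plate at (235,110), so contact should be near. I'll keep going in fine steps.

```bash
python3 -m inch '[[0.008,0.003,0,0,0,-0.0004,1],[0.008,0.003,0,0,0,-0.0004,1],[0.008,0,0,0,0,-0.0003,1],[0.006,0,0,0,0,-0.0003,1],[0,0,0,0,0,0,1],[0,0,0,0,0,0,1],[0,0,0,0,0,0,1],[0,0,0,0,0,0,1]]'
python3 st.py

```

```text
clock: 13.35
eef_pos: [0.5691, -0.0747, 0.2065]
tool_rot: [0.999, -0.043, -0.0, -0.0]
ft_force: [1.4, -3.1, -0.3]
grip_width: 0.0209
[ 0.56905171 -0.07472042  0.20648078] [1.68243667 2.9326124  0.26106749]
0.19251910519875784 theta 0.07859004635834646 yaw 0.08699867552404023
```

```bash
python3 -m inch '[[0.008,0.003,0,0,0,-0.0004,1],[0.008,0.003,0,0,0,-0.0004,1],[0.008,0,0,0,0,-0.0003,1],[0.006,0,0,0,0,-0.0003,1],[0,0,0,0,0,0,1],[0,0,0,0,0,0,1],[0,0,0,0,0,0,1],[0,0,0,0,0,0,1]]'
python3 st.py

```

```text
clock: 14.15
eef_pos: [0.5698, -0.0749, 0.2064]
tool_rot: [0.999, -0.041, -0.0, -0.0]
ft_force: [1.3, -3.7, -1.0]
grip_width: 0.0208
[ 0.56981676 -0.0749053   0.20644144] [1.6300126  3.62029606 1.00208122]
0.19256363472409196 theta 0.07450880978752503 yaw 0.0826341013932463
```

```bash
python3 -m inch '[[0.008,0.003,0,0,0,-0.0004,1],[0.008,0.003,0,0,0,-0.0004,1],[0.008,0,0,0,0,-0.0003,1],[0.006,0,0,0,0,-0.0003,1],[0,0,0,0,0,0,1],[0,0,0,0,0,0,1],[0,0,0,0,0,0,1],[0,0,0,0,0,0,1]]'
python3 st.py

```

```text
clock: 14.95
eef_pos: [0.5705, -0.0751, 0.2064]
tool_rot: [0.999, -0.039, -0.0, -0.0]
ft_force: [1.7, -2.4, -2.3]
grip_width: 0.0206
[ 0.57053693 -0.07508489  0.20643735] [1.87912168 2.22534759 2.25532656]
0.19261394815109403 theta 0.0706637408959091 yaw 0.07815399485932148
```

```bash
python3 - <<'E'
from h import *
q,_=bot.camera('side');print(bot.get_obs()['ft_torque'])
cv2.imwrite('pics/s7.png',cv2.resize(q[145:215,335:405],(700,590),interpolation=cv2.INTER_CUBIC)[:590])
E
```

```text
[-0.58010032 -0.15989076 -0.39009305]
```

View pics/s7.png

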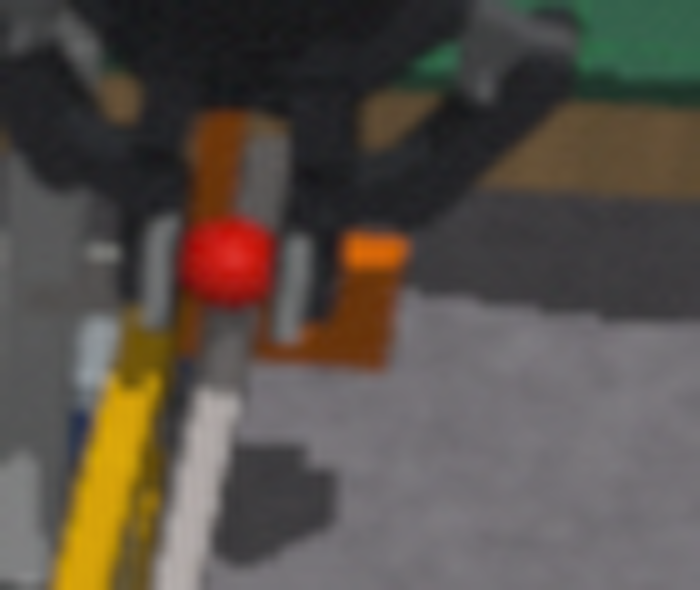

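```bash
cat >> st.py <<'E'
F=o['ft_force'];T=o['ft_torque']
print('hinge moment on tool (closing resisted = -)',r[0]*F[1]-r[1]*F[0]+T[2],'Tz',T[2])
E
python3 -m inch '[[0.006,0.003,0,0,0,0,1],[0.006,0,0,0,0,0,1],[0.006,0,0,0,0,0,1],[0.006,0,0,0,0,0,1],[0,0,0,0,0,0,1],[0,0,0,0,0,0,1],[0,0,0,0,0,0,1],[0,0,0,0,0,0,1]]'
python3 st.py

```

```text
clock: 15.8
eef_pos: [0.5709, -0.0752, 0.2064]
tool_rot: [0.999, -0.039, -0.0, -0.0]
ft_force: [-1.6, -0.6, -3.1]
grip_width: 0.0207
[ 0.57088649 -0.07517325  0.20638919] [-1.56183376  0.74827008  3.12352992]
0.19264057530836842 theta 0.06879706251798332 yaw 0.07814680219443233
hinge moment on tool (closing resisted = -) -0.6042647933803154 Tz -0.3179816065117248
```

```bash
python3 -m inch '[[0.005,0,0,0,0,0,1],[0.005,0,0,0,0,0,1],[0.004,0,0,0,0,0,1],[0.004,0,0,0,0,0,1],[0,0,0,0,0,0,1],[0,0,0,0,0,0,1],[0,0,0,0,0,0,1],[0,0,0,0,0,0,1]]'
python3 st.py

```

```text
clock: 16.6
eef_pos: [0.571, -0.0752, 0.2064]
tool_rot: [0.999, -0.039, -0.001, -0.0]
ft_force: [-4.8, -0.3, -1.0]
grip_width: 0.0207
[ 0.5710033  -0.07522462  0.20635869] [-4.79179255  0.66360831  0.96181011]
0.19267114533923033 theta 0.06815398835488823 yaw 0.07823013769614326
hinge moment on tool (closing resisted = -) -1.225595430786898 Tz -0.31816935872143226
```

```bash
python3 -m inch '[[-0.02,0,0,0,0,0,1],[-0.02,0,0,0,0,0,1],[-0.012,0,0,0,0,0,1],[0,0,0,0,0,0,1],[0,0.07,0.08,0,0,0,1],[0,0.07,0.08,0,0,0,1],[0,0.07,0.08,0,0,0,1],[0,0,0,0,0,0,1]]'
python3 st.py s8

```

```text
clock: 17.4
eef_pos: [0.5705, -0.0805, 0.2005]
tool_rot: [0.999, -0.039, 0.001, -0.0]
ft_force: [1.3, 1.2, -3.1]
grip_width: 0.0209
[ 0.57048381 -0.08054255  0.20045221] [ 1.22113031 -1.30600158  3.14951149]
0.19799987048091502 theta 0.06613916654972368 yaw 0.07836813708664968
hinge moment on tool (closing resisted = -) -0.15024742507988198 Tz -0.36812452433224185
```

View pics/s8.png

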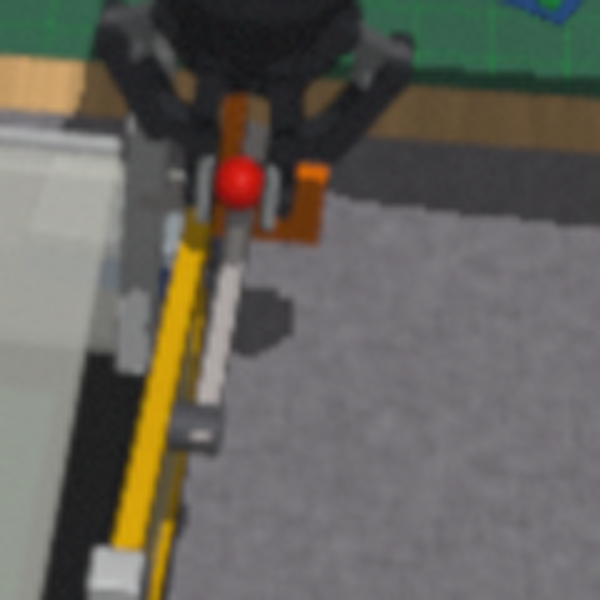

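```bash
python3 -m inch '[[-0.012,0,0,0,0,0,1],[-0.012,0,0,0,0,0,1],[0,0,0,0,0,0,1],[0,0.068,0.08,0,0,0,1],[0,0.066,0.082,0,0,0,1],[0,0.062,0.087,0,0,0,1],[0,0,0,0,0,0,1],[0,0,0,0,0,0,1]]'
cat >> st.py <<'E'
L=np.sqrt(r@r-.02**2);print('theta true',np.arctan2(-r[0],-r[1])-np.arctan2(.02,L),'L',L)
E
python3 st.py

```

```text
clock: 18.25
eef_pos: [0.5689, -0.0851, 0.1943]
tool_rot: [0.999, -0.039, 0.0, -0.0]
ft_force: [5.1, 2.9, -2.9]
grip_width: 0.0204
[ 0.56894278 -0.08513907  0.19429331] [ 4.84711121 -3.32256203  2.87478388]
0.2027922748673628 theta 0.06979180430650253 yaw 0.07834678548457717
hinge moment on tool (closing resisted = -) 0.41727807073714085 Tz -0.4970510632738433
theta true 0.07496174086134039 L 0.20180363412456184
```

```bash
python3 -m inch '[[0.012,0,0,0,0,0,1],[0.012,0,0,0,0,0,1],[0.002,0.03,0.045,0,0,0,1],[0.002,0.03,0.045,0,0,0,1],[0.002,0.03,0.045,0,0,0,1],[0,0.02,0.03,0,0,0,1],[0,0,0,0,0,0,1],[0,0,0,0,0,0,1]]'
python3 st.py s9

```

```text
clock: 19.05
eef_pos: [0.5696, -0.0879, 0.1904]
tool_rot: [0.999, -0.039, 0.0, -0.0]
ft_force: [2.3, 3.7, -0.8]
grip_width: 0.0211
[ 0.56957057 -0.08792963  0.19037459] [ 2.05322085 -3.86297951  0.77002279]
0.20543523791922944 theta 0.06443365896695308 yaw 0.07809732177093875
hinge moment on tool (closing resisted = -) -0.052698545641720995 Tz -0.401291478324346
theta true 0.07087853581345134 L 0.20445937733185635
```

View pics/s9.png

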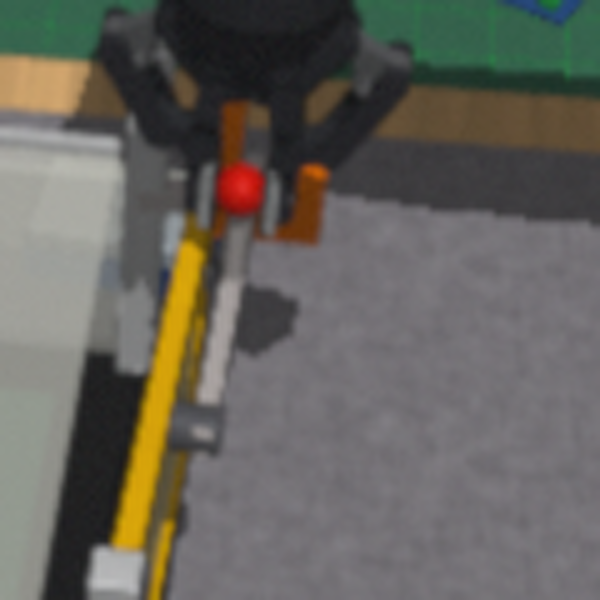

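The TCP is back at its bar-down height, so I'll open and withdraw upward.

```bash
python3 -m inch '[[0,0,0,0,0,0,0.2],[0,0,0,0,0,0,-0.2],[0,0,0,0,0,0,-0.5],[0,0,0,0,0,0,-0.8],[0,0,0,0,0,0,-1],[0,0,0,0,0,0,-1],[0,0,0,0,0,0,-1],[0,0,0,0,0,0,-1]]'
python3 -m inch '[[0,0,-0.3,0,0,0,-1],[0,0,-0.6,0,0,0,-1],[0,0,-0.8,0,0,0,-1],[0,0,-0.8,0,0,0,-1],[0,0,-0.8,0,0,0,-1],[0,0,-0.6,0,0,0,-1],[0,0,-0.3,0,0,0,-1],[0,0,0,0,0,0,-1]]'
python3 - <<'E'
from h import *
c=bot.get_calibration('wrist');p,_=bot.camera('wrist');q,_=bot.camera('side')
out=np.zeros((480,800,3),np.uint8);out[:,:400]=cv2.resize(p[:,120:520],(400,480));out[:400,400:]=cv2.resize(q[145:215,335:405],(400,400),interpolation=cv2.INTER_CUBIC)
cv2.imwrite('pics/f.png',out)
h=cv2.cvtColor(p,cv2.COLOR_BGR2HSV);m=cv2.inRange(h,(0,150,80),(6,255,255));k,l,s,ce=cv2.connectedComponentsWithStats(m)
for i in range(1,k):
    if s[i][4]>200: print(s[i],ce[i],atz(c,*ce[i],.208))
E
```

```text
clock: 19.9
eef_pos: [0.5694, -0.0881, 0.1902]
tool_rot: [0.999, -0.039, 0.0, 0.0]
ft_force: [-0.5, -0.4, -0.2]
grip_width: 0.0854
clock: 20.7
eef_pos: [0.57, -0.0882, 0.2967]
tool_rot: [0.999, -0.039, 0.001, 0.0]
ft_force: [0.9, -0.5, 0.4]
grip_width: 0.0848
[ 300  230   37   37 1034] [318.19148936 247.83172147] [ 0.57086845 -0.08723275  0.208     ]
```

View pics/f.png

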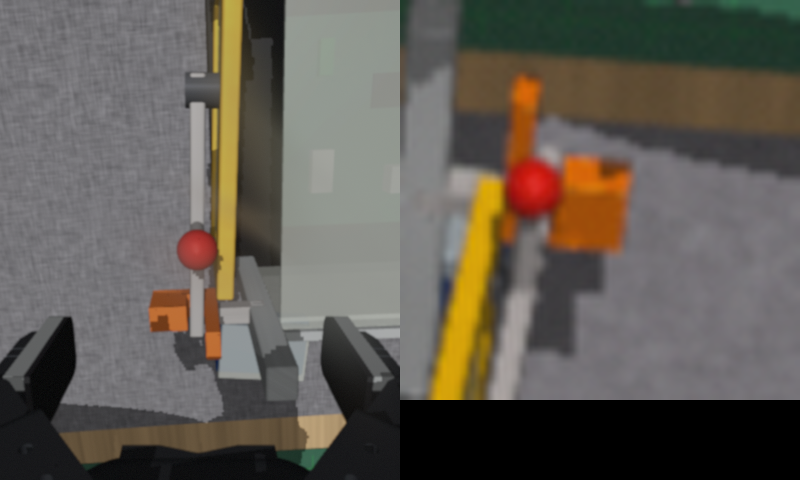

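The wrist view shows the bar at (197,315) between the striker (168,311) and the back plate (212,325), and clear of the gripper. I'll check the knob height by triangulation, and the loose items against the first picture.

```bash
python3 - <<'E'
from h import *
def red(n):
    c=bot.get_calibration(n);p,_=bot.camera(n);h=cv2.cvtColor(p,cv2.COLOR_BGR2HSV);m=cv2.inRange(h,(0,150,80),(6,255,255));k,l,s,ce=cv2.connectedComponentsWithStats(m)
    i=1+np.argmax(s[1:,4]);return ray(c,*ce[i]),s[i],p
(o1,d1),s1,_=red('wrist');(o2,d2),s2,q=red('side')
x=np.linalg.lstsq(np.array([d1,-d2]).T,o2-o1,rcond=None)[0];a,b=o1+d1*x[0],o2+d2*x[1];print(a,b,s1,s2)
r=(a+b)[:2]/2-np.array([.604,.1146]);print('theta world',np.arctan2(-r[0],-r[1])-np.arctan2(.02,.205),np.linalg.norm(r))
p0=np.load('side0.npz')['p']
for nm,lo,hi in [('green',(50,150,60),(70,255,255))]:
    for p in (p0,q):
        m=cv2.inRange(cv2.cvtColor(p,cv2.COLOR_BGR2HSV),lo,hi);m[:200]=0
        ys,xs=np.nonzero(m);print(nm,xs.mean(),ys.mean(),len(xs))
print('diff box',cv2.absdiff(p0,q)[305:360,280:320].max(),'case',cv2.absdiff(p0,q)[172:202,340:354].mean())
o=bot.get_obs();print(o['clock'],o['ft_force'])
E
```

```text
[ 0.57073235 -0.0874045   0.20775081] [ 0.56855367 -0.08741368  0.20779949] [ 301  231   38   37 1074] [353 173  10  10  78]
theta world 0.07121126556388255 0.20490992067458064
green 253.77699530516432 230.518779342723 426
green 253.73584905660377 230.54481132075472 424
diff box 7 case 38.41904761904762
20.9 [-0.44653081  0.18540649  0.6824565 ]
```

```bash
python3 -c "
from workcell import bot; print(bot.job_done())"
```

```text
the job is handed in; nothing more can be done
None
```

I shut the gate with its latch bar in the catch's slot, let go of it and handed the job in at about 21 s. No verdict was reported.

- **Method:** I gripped the red knob across the gate, raised the bar about 0.18 rad and swung it over the striker. I felt for the back plate in steps of 0.4–0.8 mm.
- **Contact force:** The bar met the plate with about 4 N, estimated from the moment about the hinge. I then backed off, lowered the bar, opened the gripper and withdrew upward.
- **Bar home:** The knob is 207.8 mm above the bench, against 208 mm nominal with the bar down. The last wrist picture shows the bar between the striker and the back plate, with the gripper clear and the wrist force near zero.
- **Gate angle:** It is about 0.071 rad in world axes. I estimated the bay to be turned by about 0.02 rad, which gives roughly 0.05 rad in the bay's frame. That turn was only roughly measured, so this check is weaker than the pictures.
- **Views that disagreed:** The wrist and side views differ by 2 mm in the knob's x, which is within the calibration's accuracy.
- **Loose items:** The spool and the sensor box are unchanged in the side view. The picture comparison for the bit case was not conclusive, because the gate and its shadow changed that part of the picture. The arm did not go near the case.

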